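# Unstack the cheeses onto their display boards

## Task

Take the stack of four firm cheeses apart from the top down, one cheese at a time, and set each one, the way up it is now, in the middle of the paper on the dark wooden board of its own shape and size: small round, square, large round and long. Line the long and the square cheese up with the sides of their boards, never let a cheese land on the bare counter, and leave the two little jars standing where they are.

Things in the scene. Friction and masses are not known exactly. Their poses are not given: they have to be found in the camera images.
- button_mid (a point): Centre (half-way up) of the small round ivory cheese: an upright cylinder 32 mm across, 30 mm high, about 30 g, on top of the stack. z points up; its yaw means nothing.
- square_mid (a point): Centre of the square greyish cheese, 44 x 44 mm and 34 mm high, about 70 g, under the small round one at the start. x and y are parallel to its sides, z up.
- wheel_mid (a point): Centre of the large round brownish cheese: an upright cylinder 66 mm across, 34 mm high, about 120 g, under the square one at the start. z up; its yaw means nothing.
- brick_mid (a point): Centre of the long cream cheese, 126 mm (x) by 64 mm (y) and 36 mm high, about 300 g, at the bottom of the stack; it lies on a fixed marble slab, 156 x 94 mm and 12 mm thick. x runs along its length, z up. All four cheeses are firm and rigid and lie flat on one another; each is turned its own way.
- board_button_top (a point): Middle of the upper face of the small round dark wooden board, 72 mm across, 12 mm thick, fixed on the counter, with a round paper 52 mm across flat on it. For the small round cheese.
- board_square_top (a point): Middle of the upper face of the square dark wooden board, 100 x 100 mm, 12 mm thick, fixed on the counter, with a square paper of 70 mm. x and y are parallel to its sides. For the square cheese.
- board_wheel_top (a point): Middle of the upper face of the large round dark wooden board, 116 mm across, 12 mm thick, fixed on the counter, with a round paper 86 mm across. For the large round cheese.
- board_long_top (a point): Middle of the upper face of the long dark wooden board, 176 mm (x) by 110 mm (y), 12 mm thick, fixed on the counter, with a paper of 146 x 84 mm. x runs along its length. For the long cheese.
- jar_near_mid (a point): Centre of a small amber glass jar with a brass lid, 54 mm across, 58 mm high, loose, standing on the robot's side of the stack. To be left alone.
- jar_far_mid (a point): Centre of a small amber glass jar with a steel lid, 54 mm across, 58 mm high, loose, standing beyond the stack. To be left alone.

How it is judged:
By the outcome, as a careful person would: the job done as asked, in the order asked, and still so for the second after the job is handed in, with the robot touching nothing.
It also fails if it takes over 115 s, if anything falls off the work surface, if the arm or the gripper's body presses on something with over 40 N, if the wrist force passes 120 N, or if a joint passes its speed limit or range.

## Robot

A 7-joint arm with a two-finger parallel gripper is mounted at the origin on the work surface. World frame = base frame: x ahead of the robot, y to its left, z up, the work surface at z = 0. Lengths are in mm, angles in rad, forces in N, time in s.
With the tool pointing down it reaches from about 400 to 875 mm from the base axis. Payload 4.4 kg.
Tool frame: the origin (TCP) lies midway between the tips of the shut fingers; the grasp point (between the pads) lies 19 mm behind it; z points along the fingers, y is the direction in which the jaws open and shut (so a half turn about z gives the same grasp; the last joint's range is limited). The gripper opens to 85 mm and grips with 20 to 120 N. Pads are 22 mm wide; open, the fingers measure 114 mm over their backs; the gripper's body (76 mm by 85 mm) begins 54 mm behind the grasp point. The pads swing forward as they close: fully open they stand 13 mm farther back than shut.
Start: joints at [1.167, 0.628, 0.038, 1.517, -0.027, 0.996, -0.02], TCP at [215.446, -613.271, 231.313] pointing down, gripper open.
Joint ranges: [-3.06, 3.06], [-0.37, 2.12], [-1.25, 1.32], [0.18, 2.47], [-1.1, 4.24], [0.23, 1.98], [-2.94, 2.94]. Speed limits (rad/s): [2.57, 2.57, 3.14, 3.14, 3.14, 3.14, 3.14].

## Interface

Orientations are given as [roll, pitch, yaw] about the fixed x, y, z axes, in that order (R = Rz(yaw) Ry(pitch) Rx(roll)).
In Python, from cell import ctrl, vision gives the robot as it stands.
- The arm moves only by the tool play_rows, never from a script. Its arguments are lists of equal length, an entry for each row: "slide": the shift along the tool's x, y, z in mm, a list of three; "turn": the turn about the tool's z in rad; "fingers": the opening, from 0 (shut) to 1 (fully open). A call has 1 to 5 rows; each row is the pose to reach, as a shift and turn from the pose measured when the call began, along the tool's axes at that moment; what a row does not reach only later rows make up. A row lasts 1/8 s, in which the tool goes at most 62.5 mm and 10.7 degrees, less where a joint would pass 70% of its speed; a pose out of reach is approached as far as the arm can. A call with a gripper value outside its range is refused whole. The fingers move at their own pace and stop on an object; the grip force is fixed at half the most. Time passes only in rows, so rows that repeat a pose let the fingers close. It gives the time, the measured TCP pose, the force and the opening at its end, in the units of the state.
- ctrl.read_state(): the state, without advancing time (a new reading comes with each control period).
- vision.get_image(name): name is "side" or "top"; returns (picture, depth): 420x560x3 uint8, blue, green, red; 420x560 float32, mm along the optical axis (not along the pixel's ray), 0 where there is no reading.
- vision.camera_params(name): a dict with "fx", "fy", "cx", "cy" (pixels), "dist_coeffs" ([k1, k2, p1, p2, k3] as OpenCV has them; the pictures are not rectified), "position" and "rotation" of the camera in the world. Camera axes: x right, y up, looking along -z (the intrinsics and any distortion apply to the point x, -y, -z); pixel columns grow to the right and rows downward; lengths in mm; the calibration is good to about 2 mm. A picture is of the moment at which its call begins. camera_params takes no time and is no camera call.
- ctrl.finish_job(): hands the job in, once; it reports no verdict.
The state is a dict: "clock": time; "qpos": joint angles; "qd": joint speeds; "tau": joint torques, N m; "eef_pos": TCP position; "tool_rot": TCP orientation; "force": force on the tool from outside, world axes, zero at the start; "torque": the same for the moment, N m; "width": finger opening in mm.
Only numpy, scipy, OpenCV 4.12 (cv2) and the standard library are available. Lean on these libraries where they do the work, as an engineer would, in place of code of your own. Each camera call takes 0.05 s, during which the arm holds its last target.

## Working session

There is one attempt and no reset: what is moved stays moved. The work goes in short steps, Python scripts to look and compute and a tool call to move; the robot and the scene stay as the last step left them, time stands still between calls to the robot, and variables do not carry over. Pictures are saved under pics/ and viewed, and the job is handed in when it is done.

Besides the shell and the picture viewer there is one more tool, called after ">>>" by a JSON object that holds its "api" and its "payload". play_rows: Moves the arm, as the interface text tells. Its arguments: {"type":"object","properties":{"slide":{"type":"array"},"turn":{"type":"array"},"fingers":{"type":"array"}},"required":["slide","turn","fingers"]}

```bash
mkdir -p pics; ls
python3 - <<'E'
from cell import ctrl, vision
import cv2, numpy as np
s=ctrl.read_state(); print(s)
for n in("top","side"):
    im,d=vision.get_image(n); cv2.imwrite(f"pics/{n}0.png",im); np.save(f"pics/{n}0.npy",d)
    print(n,vision.camera_params(n), d.min(),d.max())
E
```

```text
pics
{'clock': 0.0, 'qpos': array([ 1.16715075,  0.62933523,  0.03839921,  1.51838028, -0.02703933,
        0.99628533, -0.02000402]), 'qd': array([ 1.11256329e-03, -1.68105292e-03,  9.76406079e-04,  1.72960904e-03,
        7.05432449e-05, -1.10986863e-03, -2.73693900e-03]), 'tau': array([ 1.93029896e-04, -5.63410592e+01,  1.22595247e+00, -1.93444026e+01,
        1.08267830e-02,  1.06578832e-02,  5.14088458e-05]), 'eef_pos': array([ 215.29964256, -612.64257285,  230.39142355]), 'tool_rot': array([-3.13970030e+00, -3.34694751e-05,  3.37854417e-01]), 'force': array([-0.12226023, -0.31588413,  0.16539373]), 'torque': array([ 0.04587174,  0.00240024, -0.02370005]), 'width': 85.19928201130588}
top {'fx': 443.19126873093217, 'fy': 443.19126873093217, 'cx': 280.93664167865603, 'cy': 217.79952604180593, 'dist_coeffs': array([-0.10486668,  0.        ,  0.        ,  0.        ,  0.        ]), 'position': array([ 385.05183701,   13.56505625, 1044.0288952 ]), 'rotation': array([ 0.16434229, -0.01708467, -1.5634842 ])} 0.0 2032.8284
side {'fx': 392.30815812948856, 'fy': 392.30815812948856, 'cx': 282.07975349524236, 'cy': 201.93814188864908, 'dist_coeffs': array([0.00016759, 0.        , 0.        , 0.        , 0.        ]), 'position': array([ 525.68881394, -555.43080737,  625.50205642]), 'rotation': array([ 0.82476432, -0.00413483, -0.08096843])} 0.0 3042.9622
```

View pics/top0.png

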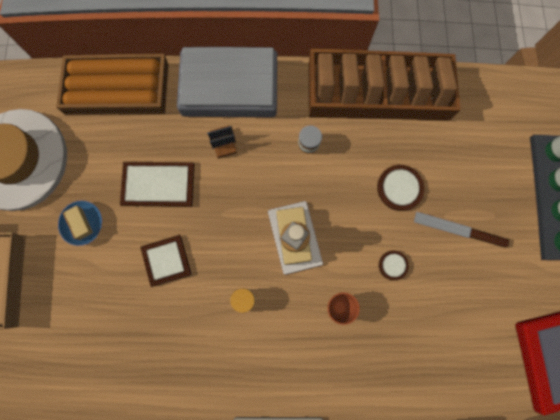

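View pics/side0.png

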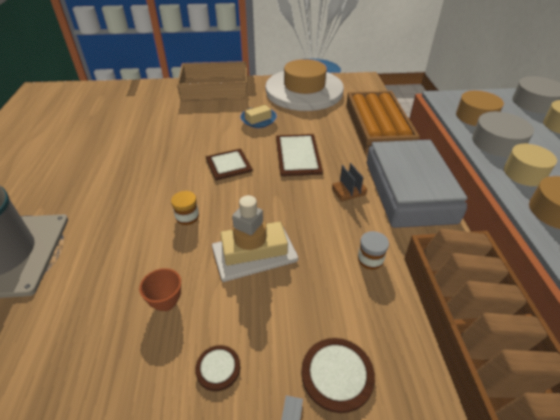

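The top view shows the stack at (295,237). The boards are small round (394,265), large round (401,187), square (165,260) and long (158,184). The jars are near (242,300) and far (311,138). The side view shows the same layout. Next come the helpers and measurements.

```bash
cat > h.py <<'E'
import numpy as np, cv2
from scipy.spatial.transform import Rotation as Ro
def cam(n):
    from cell import vision
    p=vision.camera_params(n)
    K=np.array([[p['fx'],0,p['cx']],[0,p['fy'],p['cy']],[0,0,1]])
    R=Ro.from_euler('xyz',p['rotation']).as_matrix()@np.diag([1,-1,-1])
    return K,np.array(p['dist_coeffs']),R,np.array(p['position'])
def rays(n,uv):
    K,D,R,t=cam(n)
    q=cv2.undistortPoints(np.asarray(uv,float).reshape(-1,1,2),K,D).reshape(-1,2)
    return np.c_[q,np.ones(len(q))]@R.T,t
def atz(n,uv,z):
    r,t=rays(n,uv); return t+r*((z-t[2])/r[:,2])[:,None]
def cloud(n,d):
    h,w=d.shape; v,u=np.mgrid[:h,:w]
    r,t=rays(n,np.c_[u.ravel(),v.ravel()])
    return (t+r*d.reshape(-1,1)).reshape(h,w,3)
def proj(n,X):
    K,D,R,t=cam(n)
    return cv2.projectPoints((np.asarray(X,float)-t).reshape(-1,1,3),Ro.from_matrix(R.T).as_rotvec(),np.zeros(3),K,D)[0].reshape(-1,2)
E
python3 - <<'E'
from h import *
for n,pts in (("top",{'bb':(394,265),'bw':(401,187),'bs':(165,260),'bl':(158,184),'counter':(340,350),'jn':(242,300),'jf':(311,138),'cup':(343,308),'top':(295,232)}),("side",{'bb':(217,367),'bw':(338,372),'bs':(229,163),'bl':(298,155),'counter':(100,200),'jn':(184,200),'jf':(373,241),'top':(248,203)})):
    d=np.load(f"pics/{n}0.npy"); C=cloud(n,d)
    print(n,(d==0).mean())
    for k,(u,v) in pts.items():
        P=C[v-3:v+4,u-3:u+4].reshape(-1,3); print(k,np.median(P,0).round(1),P.std(0).round(1))
im=cv2.imread("pics/top0.png"); cv2.imwrite("pics/topz.png",cv2.resize(im[160:320,100:440],None,fx=2.3,fy=2.3,interpolation=cv2.INTER_CUBIC))
cv2.imwrite("pics/topst.png",cv2.resize(im[190:290,250:345],None,fx=6,fy=6,interpolation=cv2.INTER_CUBIC))
im=cv2.imread("pics/side0.png"); cv2.imwrite("pics/sidez.png",cv2.resize(im[180:300,160:320],None,fx=5,fy=5,interpolation=cv2.INTER_CUBIC))
E
```

```text
top 0.003983843537414966
bb [ 446.6 -269.3   12.5] [4.7 4.8 1.5]
bw [ 634.6 -292.2   13.2] [5.1 5.  1.8]
bs [453.9 266.8  12.8] [4.7 4.7 1.6]
bl [635.5 292.8  12.6] [5.  4.9 2. ]
counter [ 250.9 -141.2    1.4] [4.5 4.7 2. ]
jn [365.   82.   58.4] [4.3 4.4 1.6]
jf [738.2 -71.1  57.9] [5.  4.7 2. ]
cup [ 347.  -148.5    5.9] [4.6 4.4 2.3]
top [504.9 -29.7 146.2] [4.1 4.1 1.8]
side 0.003869047619047619
bb [ 448.5 -270.8   13.9] [3.2 3.3 1.2]
bw [ 637.3 -293.6   14.2] [3.1 3.  1.1]
bs [457.6 260.   14.4] [ 10.9 115.7  86.4]
bl [638.4 282.5  13.9] [5.3 9.2 1.1]
counter [157.2 157.2   1.6] [5.1 7.4 1.1]
jn [369.5  76.5  59.9] [4.3 6.7 1. ]
jf [742.2 -69.2  60. ] [30.9 69.  80. ]
top [508.5 -37.8 147.7] [3.6 4.9 1. ]
```

View pics/topst.png

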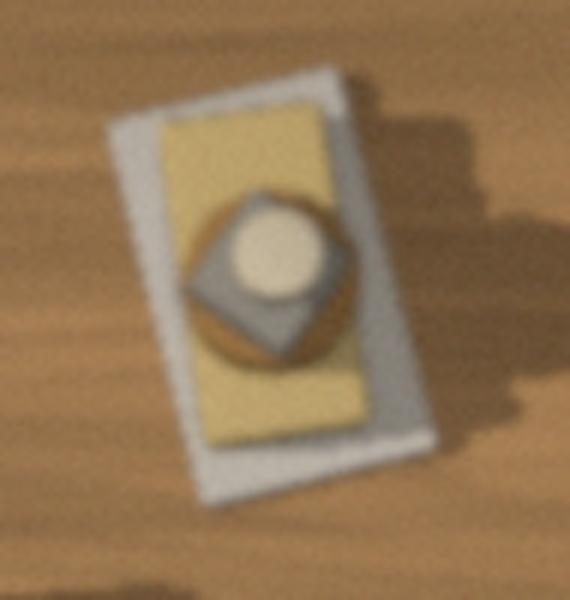

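View pics/sidez.png

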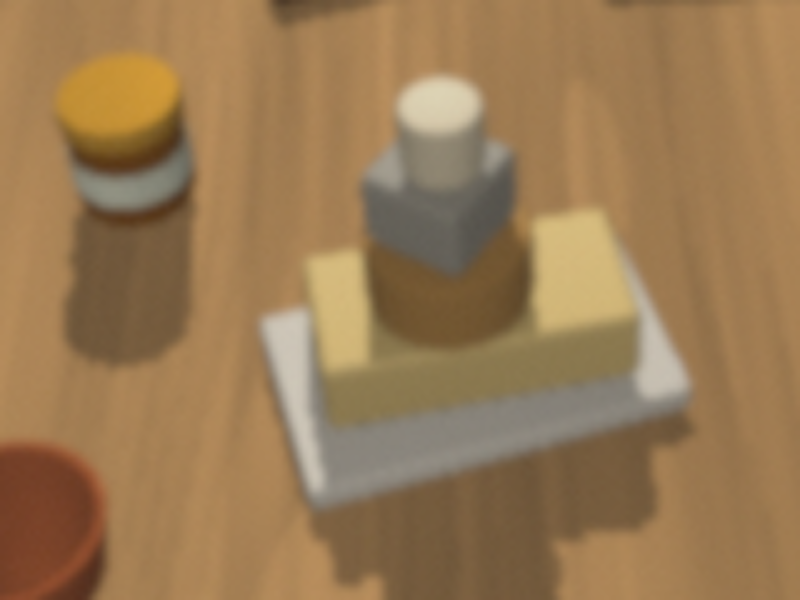

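The stack order and heights agree with the model: depth puts the top at z=146, the papers at 12–14 and the jar tops at 58–60. Next I fit the papers and the button top precisely.

```bash
cat >> h.py <<'E'
def white(n,im,uv,rad=45,thr=None):
    """bright low-sat blob at uv -> filled subpixel-ish contour"""
    s=4; u,v=uv; x0,y0=max(u-rad,0),max(v-rad,0)
    c=im[y0:v+rad,x0:u+rad]
    c=cv2.resize(c,None,fx=s,fy=s,interpolation=cv2.INTER_CUBIC)
    m=c.min(2)  # blue mostly: white paper vs wood
    if thr is None: thr,_=cv2.threshold(m,0,255,cv2.THRESH_OTSU)
    b=(m>thr).astype(np.uint8)
    L=cv2.connectedComponents(b)[1]; l=L[(v-y0)*s,(u-x0)*s]
    cs=cv2.findContours((L==l).astype(np.uint8),cv2.RETR_EXTERNAL,cv2.CHAIN_APPROX_NONE)[0]
    k=max(cs,key=cv2.contourArea).reshape(-1,2)
    return (k+0.5)/s-0.5+[x0,y0],thr
def rect(P):
    (c,(w,h),a)=cv2.minAreaRect(P[:,:2].astype(np.float32))
    if w<h: w,h,a=h,w,a+90
    return np.array(c).round(1),round(w,1),round(h,1),round((a+90)%180-90,1)
def cent(P):
    P=P[:,:2].astype(np.float32); m=cv2.moments(P.reshape(-1,1,2))
    return np.array([m['m10'],m['m01']])/m['m00'], 2*np.sqrt(m['m00']/np.pi)
E
python3 - <<'E'
from h import *
pts={"top":{'bb':(394,265),'bw':(401,187),'bs':(165,260),'bl':(158,184)},"side":{'bb':(217,367),'bw':(338,372),'bs':(229,163),'bl':(298,155)}}
for n in pts:
    im=cv2.imread(f"pics/{n}0.png")
    for k,uv in pts[n].items():
        c,t=white(n,im,uv,32 if n=="top" else 42)
        P=atz(n,c,12.3); ce,d=cent(P); print(n,k,t,ce.round(1),'D',d.round(1),rect(P))
E
```

```text
top bb 117.0 [ 447.1 -268.8] D 51.4 (array([ 447.3, -268.9]), 51.4, 51.2, 88.5)
top bw 113.0 [ 635.6 -292.8] D 85.6 (array([ 635.5, -292.7]), 86.0, 85.2, -2.0)
top bs 114.0 [453.5 267.5] D 78.7 (array([453.5, 267.5]), 70.9, 70.8, -72.4)
top bl 114.0 [638.  297.6] D 124.6 (array([637.9, 297.9]), 147.7, 84.7, 89.9)
side bb 125.0 [ 448.3 -267. ] D 51.9 (array([ 448.4, -267.2]), 51.9, 51.5, -4.5)
side bw 118.0 [ 637.3 -291.1] D 86.2 (array([ 637.3, -291.1]), 86.6, 86.2, 10.2)
side bs 126.0 [455.1 270.1] D 79.0 (array([455.1, 270.2]), 71.9, 71.5, -72.6)
side bl 127.0 [640.  300.1] D 124.8 (array([640. , 300.3]), 148.1, 85.0, 89.7)
```

Run:
```python
from h import *
im=cv2.imread("pics/top0.png"); 
print(im[232,285:310].tolist())
for t in (140,150,160):
    try:
        c,_=white("top",im,(295,232),14,t); P=atz("top",c,146); print(t,cent(P),rect(P))
    except Exception as e: print(e)
im=cv2.imread("pics/side0.png"); 
print(im[196:222,248].tolist())
for n,uv,ff in(("top",(296,240),0),("side",(248,240),0)):
    d=np.load(f"pics/{n}0.npy"); C=cloud(n,d)
    o=1.5 if n=="side" else .3
    for nm,z,t in(("button",146,6),("square",116,5),("wheel",82,5),("brick",48,5),("slab",12,3)):
        m=(abs(C[...,2]-z-o)<t); m[:200 if n=="top" else 190]=0; m[285 if n=="top" else 300:]=0; m[:,:210]=0; m[:,340:]=0
        P=C[m]; print(n,nm,len(P),cent(cv2.convexHull(P[:,:2].astype(np.float32)).reshape(-1,2)),rect(P))
```

```text
[[110, 128, 139], [118, 130, 139], [124, 136, 144], [132, 150, 157], [145, 168, 182], [155, 181, 195], [155, 182, 196], [155, 183, 197], [156, 179, 195], [157, 182, 196], [152, 176, 192], [149, 175, 191], [150, 176, 191], [150, 176, 190], [151, 176, 191], [150, 175, 187], [147, 172, 187], [141, 165, 178], [118, 137, 146], [99, 111, 118], [80, 90, 95], [75, 83, 89], [70, 80, 89], [65, 79, 93], [76, 90, 104]]
140 (array([505.31243991, -30.06209836]), np.float64(26.0199122559715)) (array([505.3, -30.1]), 26.6, 26.1, -72.6)
150 (array([503.62352273, -27.88448683]), np.float64(19.206062217510105)) (array([504.2, -28.8]), 21.8, 20.6, 80.7)
160 (array([506.17366645, -28.67180373]), np.float64(64.35820651651126)) (array([506.1, -28.8]), 57.4, 57.1, 0.4)
[[164, 196, 213], [177, 208, 219], [180, 210, 220], [178, 209, 219], [178, 208, 219], [177, 206, 217], [174, 205, 216], [173, 203, 215], [170, 199, 213], [160, 189, 202], [145, 171, 183], [128, 150, 160], [117, 137, 147], [114, 134, 144], [114, 133, 143], [114, 133, 143], [113, 133, 142], [113, 133, 142], [113, 133, 142], [112, 132, 142], [10
[... 660 characters left out ...]
4(136.0985731995405)) (array([512.1, -34.5]), 156.1, 94.0, 14.9)
side button 190 (array([508.12900264, -31.60662964]), np.float64(30.70553499367982)) (array([508.5, -31.7]), 31.8, 29.0, 87.9)
side square 235 (array([506.37164147, -34.27202546]), np.float64(43.86129201404949)) (array([506.2, -30.6]), 43.7, 42.8, 54.6)
side wheel 302 (array([509.44642509, -42.15783864]), np.float64(52.50847882887985)) (array([509.8, -44.7]), 64.3, 40.8, 11.2)
side brick 930 (array([514.99603224, -31.45409255]), np.float64(101.08587977267909)) (array([514.9, -31.7]), 125.8, 65.0, 9.0)
side slab 1074 (array([563.08479124,   4.49834453]), np.float64(191.89385615024696)) (array([588.6,   3.6]), 338.7, 124.6, 27.2)
```

```bash
cat >> h.py <<'E'
def go(x,y,z,yawdeg=None,avg=None):
    from cell import ctrl
    s=ctrl.read_state(); R=Ro.from_euler('xyz',s['tool_rot']).as_matrix()
    p=np.array(s['eef_pos']) if avg is None else avg
    d=R.T@(np.array([x,y,z])-p); yaw=s['tool_rot'][2]
    t=0 if yawdeg is None else -((np.deg2rad(yawdeg)-yaw+np.pi)%(2*np.pi)-np.pi)
    print('clock',round(s['clock'],2),'pos',p.round(1),'yawdeg',np.rad2deg(yaw).round(1),'tilt',np.round(s['tool_rot'][:2],4),'w',round(s['width'],1),'F',np.round(s['force'],1),'q7',s['qpos'][6].round(2))
    print('slide',d.round(1),'turn',round(t,3))
E
python3 -c "
from h import *
go(507,-31,220,54.5)"
```

```text
clock 0.1 pos [ 215.2 -612.8  230.5] yawdeg 19.4 tilt [-3.1399  0.    ] w 85.6 F [0.3 0.3 0.1] q7 -0.02
slide [ 468.1 -452.2   11.2] turn -0.613
```

>>> {"api": "play_rows", "payload": {"slide": [[30,-29,0],[72,-70,1],[115,-111,2],[158,-152,3],[200,-193,4]], "turn": [-0.1,-0.22,-0.35,-0.48,-0.613], "fingers": [1,1,1,1,1]}}

```text
clock: 0.72
eef_pos: [340.6, -362.4, 226.7]
tool_rot: [-3.14, -0.001, 0.955]
force: [1.7, 0.6, 0.8]
width: 85.7
```

```bash
python3 -c "
from h import *
go(507,-31,220,54.5)"
```

```text
clock 0.72 pos [ 340.6 -362.4  226.7] yawdeg 54.7 tilt [-3.1401e+00 -1.1000e-03] w 85.7 F [1.7 0.6 0.8] q7 0.06
slide [366.7 -55.5   7.2] turn 0.004
```

>>> {"api": "play_rows", "payload": {"slide": [[62,-9,1],[124,-19,2],[186,-28,4],[248,-37,5],[300,-45,6]], "turn": [0,0,0,0,0], "fingers": [0.65,0.65,0.65,0.65,0.65]}}

```text
clock: 1.35
eef_pos: [477.8, -89.3, 221.0]
tool_rot: [-3.14, -0.001, 0.956]
force: [1.0, -0.3, 0.7]
width: 55.7
```

>>> {"api": "play_rows", "payload": {"slide": [[40,-6,1],[58,-9,1],[66,-10,1],[66,-10,1],[66,-10,1]], "turn": [0,0,0,0,0], "fingers": [0.65,0.65,0.65,0.65,0.65]}}

```text
clock: 1.98
eef_pos: [507.1, -31.4, 220.0]
tool_rot: [-3.14, -0.0, 0.954]
force: [0.3, -0.1, 0.1]
width: 55.3
```

Run:
```python
from h import *
from cell import ctrl,vision
go(507,-31,220,54.5)
for n in("top","side"):
    im,d=vision.get_image(n); cv2.imwrite(f"pics/{n}1.png",im); np.save(f"pics/{n}1.npy",d)
    u,v=proj(n,[[507,-31,180]])[0].astype(int); u0,v0=max(u-65,0),max(v-50,0)
    cv2.imwrite(f"pics/{n}1z.png",cv2.resize(im[v0:v+50,u0:u+65],None,fx=5,fy=5,interpolation=cv2.INTER_CUBIC))
go(507,-31,220,54.5)
```

```text
clock 1.98 pos [507.1 -31.4 220. ] yawdeg 54.6 tilt [-3.1401e+00 -2.0000e-04] w 55.3 F [ 0.3 -0.1  0.1] q7 -0.73
slide [ 0.3 -0.3  0. ] turn 0.002
clock 2.08 pos [507.3 -31.  220.1] yawdeg 54.6 tilt [-3.1402e+00 -7.0000e-04] w 55.6 F [ 0.4  0.9 -0.3] q7 -0.73
slide [-0.1 -0.2  0.1] turn 0.003
```

View pics/side1z.png

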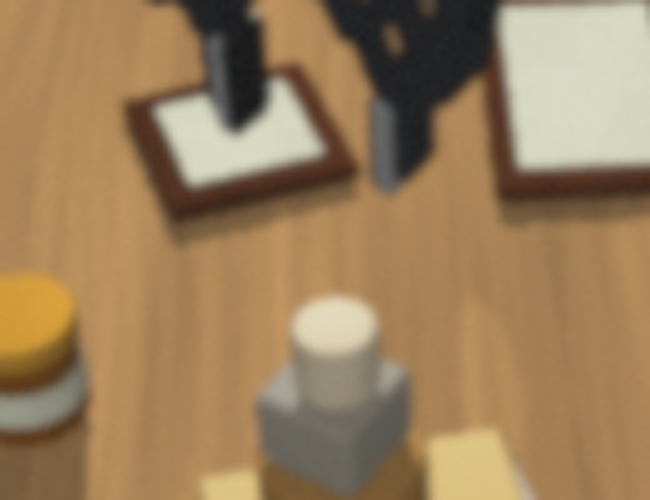

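View pics/top1z.png

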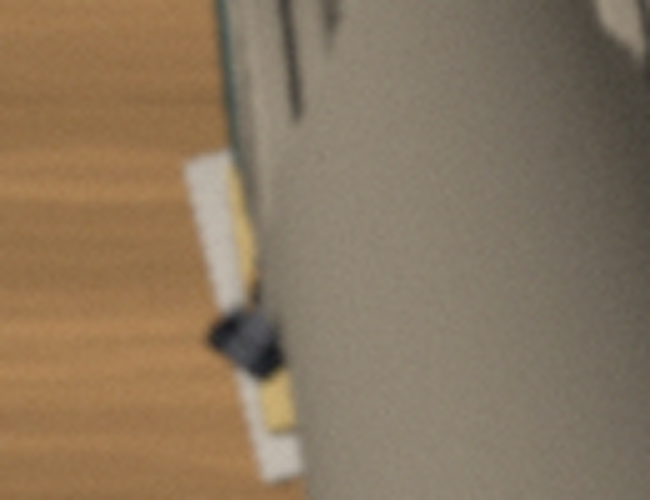

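>>> {"api": "play_rows", "payload": {"slide": [[0,0,25],[0,0,55],[0,0,80],[0,0,95],[0,0,99]], "turn": [0,0,0,0,0], "fingers": [0.65,0.65,0.65,0.65,0.65]}}

```text
clock: 2.7
eef_pos: [506.8, -31.3, 120.5]
tool_rot: [-3.139, 0.0, 0.953]
force: [0.3, 0.6, 0.4]
width: 55.5
```

>>> {"api": "play_rows", "payload": {"slide": [[0,0,0],[0,0,0],[0,0,0],[0,0,0]], "turn": [0,0,0,0], "fingers": [0.5,0.4,0.3,0.2]}}

```text
clock: 3.2
eef_pos: [507.5, -31.3, 121.5]
tool_rot: [-3.141, -0.001, 0.953]
force: [-1.0, -0.3, 6.3]
width: 30.2
```

Run:
```python
from h import *
from cell import ctrl,vision
go(507,-31,220,54.5)
for n in("side",):
    im,d=vision.get_image(n); cv2.imwrite(f"pics/{n}2.png",im); np.save(f"pics/{n}2.npy",d)
    u,v=proj(n,[[507,-31,120]])[0].astype(int); u0,v0=max(u-65,0),max(v-50,0)
    cv2.imwrite(f"pics/{n}2z.png",cv2.resize(im[v0:v+50,u0:u+65],None,fx=5,fy=5,interpolation=cv2.INTER_CUBIC))
go(507,-31,220,54.5)
```

```text
clock 3.2 pos [507.5 -31.3 121.5] yawdeg 54.6 tilt [-3.141e+00 -8.000e-04] w 30.2 F [-1.  -0.3  6.3] q7 -0.77
slide [  0.   -0.6 -98.5] turn 0.002
clock 3.25 pos [507.5 -31.3 121.5] yawdeg 54.6 tilt [-3.141e+00 -8.000e-04] w 30.0 F [-0.1 -0.4  5.6] q7 -0.77
slide [  0.1  -0.7 -98.5] turn 0.002
```

View pics/side2z.png

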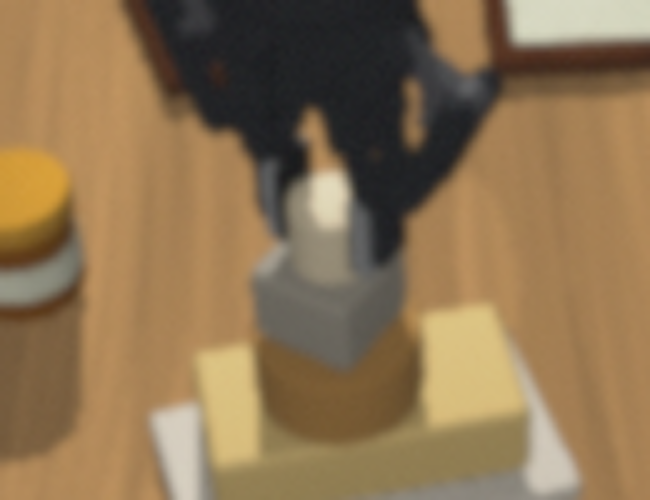

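>>> {"api": "play_rows", "payload": {"slide": [[0,0,-10],[0,0,-28],[0,0,-48],[0,0,-62],[0,0,-66]], "turn": [0,0,0,0,0], "fingers": [0.2,0.2,0.2,0.2,0.2]}}

```text
clock: 3.88
eef_pos: [508.0, -31.4, 188.6]
tool_rot: [3.141, -0.002, 0.953]
force: [-0.1, 0.6, -0.6]
width: 30.2
```

Run:
```python
from h import *
go(447.7,-268,100)
```

```text
clock 3.88 pos [508.  -31.4 188.6] yawdeg 54.6 tilt [ 3.1406e+00 -1.8000e-03] w 30.2 F [-0.1  0.6 -0.6] q7 -0.74
slide [-228.    87.7   88.3] turn 0
```

>>> {"api": "play_rows", "payload": {"slide": [[-30,12,0],[-80,31,5],[-135,52,30],[-185,71,60],[-215,83,80]], "turn": [0,0,0,0,0], "fingers": [0.2,0.2,0.2,0.2,0.2]}}

```text
clock: 4.5
eef_pos: [449.1, -257.5, 106.6]
tool_rot: [-3.141, -0.0, 0.95]
force: [-0.2, 1.2, 0.3]
width: 29.9
```

Run:
```python
from h import *
go(447.7,-268,55)
```

```text
clock 4.5 pos [ 449.1 -257.5  106.6] yawdeg 54.4 tilt [-3.1406e+00 -3.0000e-04] w 29.9 F [-0.2  1.2  0.3] q7 -0.34
slide [-9.4  5.  51.6] turn 0
```

>>> {"api": "play_rows", "payload": {"slide": [[-9.4,5,10],[-9.4,5,30],[-9.4,5,46],[-9.4,5,52],[-9.4,5,52]], "turn": [0,0,0,0,0], "fingers": [0.2,0.2,0.2,0.2,0.2]}}

```text
clock: 5.12
eef_pos: [447.9, -267.2, 54.5]
tool_rot: [-3.14, -0.0, 0.951]
force: [0.4, -0.2, -0.5]
width: 29.9
```

```bash
cat > look.py <<'E'
from h import *
from cell import ctrl,vision
def look(n,tag,X,w=65,h=50,f=5):
    im,d=vision.get_image(n); cv2.imwrite(f"pics/{n}{tag}.png",im); np.save(f"pics/{n}{tag}.npy",d)
    u,v=proj(n,[X])[0].astype(int); u0,v0=max(u-w,0),max(v-h,0)
    cv2.imwrite(f"pics/{n}{tag}z.png",cv2.resize(im[v0:v+h,u0:u+w],None,fx=f,fy=f,interpolation=cv2.INTER_CUBIC))
    print(n,tag,'origin',u0,v0); return im,d
E
python3 - <<'E'
from look import *
go(447.7,-268,18.5)
look("side",3,[448,-268,40])
go(447.7,-268,18.5)
E
```

```text
clock 5.12 pos [ 447.9 -267.2   54.5] yawdeg 54.5 tilt [-3.14e+00 -4.00e-04] w 29.9 F [ 0.4 -0.2 -0.5] q7 -0.34
slide [-0.8  0.3 36. ] turn 0
side 3 origin 149 307
clock 5.17 pos [ 448.1 -267.6   54.8] yawdeg 54.5 tilt [-3.1409e+00 -5.0000e-04] w 30.5 F [-0.4  0.2 -0.5] q7 -0.34
slide [-0.6 -0.  36.3] turn 0
```

View pics/side3z.png

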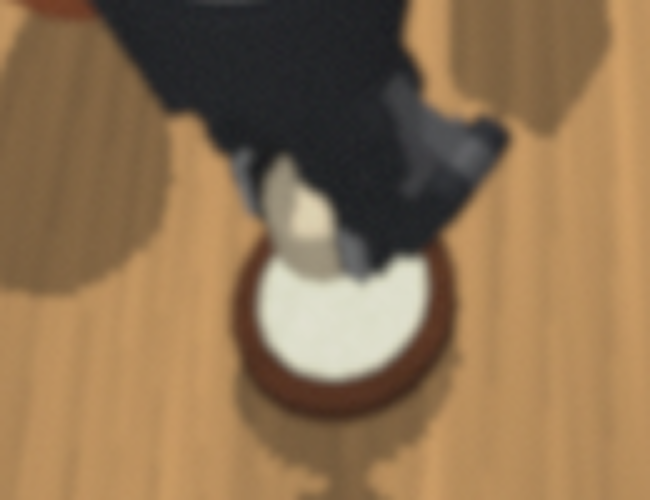

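>>> {"api": "play_rows", "payload": {"slide": [[-0.6,0,14],[-0.6,0,28],[-0.6,0,34],[-0.6,0,36],[-0.6,0,36.5]], "turn": [0,0,0,0,0], "fingers": [0.2,0.2,0.2,0.2,0.2]}}

```text
clock: 5.8
eef_pos: [447.8, -268.0, 18.3]
tool_rot: [-3.141, -0.0, 0.951]
force: [0.7, -0.3, -0.9]
width: 30.0
```

Run:
```python
from look import *
go(447.7,-268,17)
look("side",4,[448,-268,40])
```

```text
clock 5.8 pos [ 447.8 -268.    18.3] yawdeg 54.5 tilt [-3.1408e+00 -5.0000e-04] w 30.0 F [ 0.7 -0.3 -0.9] q7 -0.35
slide [-0.  -0.1  1.3] turn 0
side 4 origin 149 307
```

View pics/side4z.png

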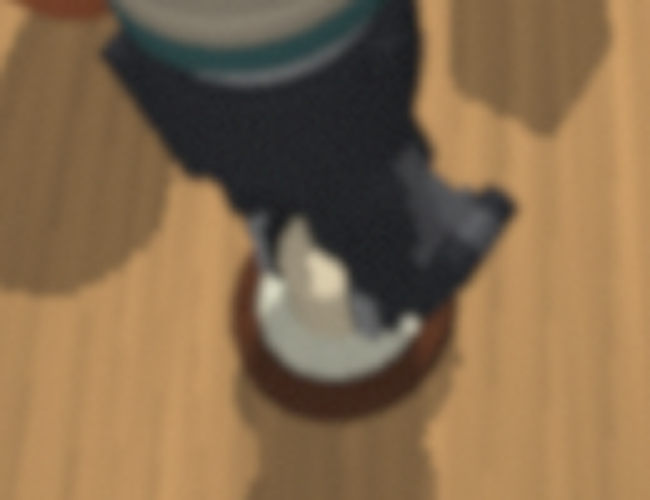

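Run:
```python
from look import *
P=atz("side",[(149+328/5,307+338/5)],13)[0]; t=np.array([525.7,-555.4]); v=t-np.array([448,-268]); v/=np.linalg.norm(v); print(P,P[:2]-16*v)
```

```text
[ 445.00925575 -281.857737     13.        ] [ 440.83349311 -266.41225202]
```

>>> {"api": "play_rows", "payload": {"slide": [[0,0,0.6],[0,0,1],[0,0,1.3],[0,0,1.3]], "turn": [0,0,0,0], "fingers": [0.2,0.2,0.2,0.2]}}

```text
clock: 6.35
eef_pos: [448.0, -268.2, 17.5]
tool_rot: [3.142, -0.0, 0.951]
force: [-0.4, 0.8, 5.2]
width: 30.2
```

>>> {"api": "play_rows", "payload": {"slide": [[0,0,0],[0,0,0],[0,0,-1],[0,0,-20],[0,0,-60]], "turn": [0,0,0,0,0], "fingers": [0.4,0.65,0.65,0.65,0.65]}}

```text
clock: 6.98
eef_pos: [446.8, -267.5, 76.9]
tool_rot: [-3.138, 0.0, 0.951]
force: [0.4, -0.8, -0.8]
width: 55.3
```

Run:
```python
from look import *
go(505,-30,190,54.5)
look("side",5,[448,-268,40])
```

```text
clock 6.97 pos [ 446.8 -267.5   76.9] yawdeg 54.5 tilt [-3.1378  0.    ] w 55.3 F [ 0.4 -0.8 -0.8] q7 -0.33
slide [ 227.1  -91.1 -112.8] turn -0.0
side 5 origin 149 307
```

View pics/side5z.png

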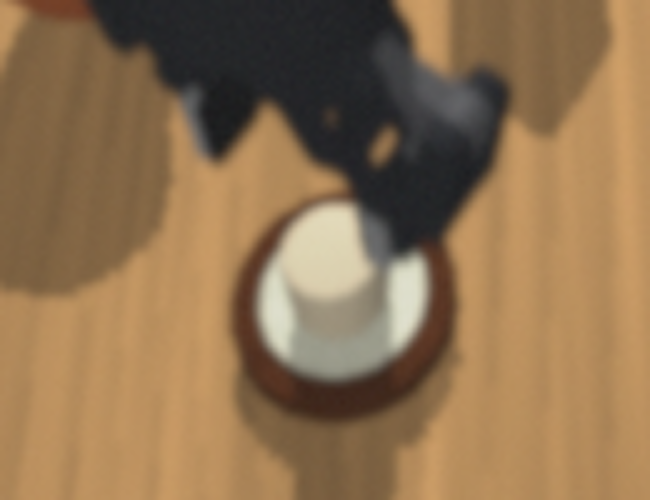

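The button stands on its paper. It is released and the fingers are clear.

>>> {"api": "play_rows", "payload": {"slide": [[10,-4,-40],[20,-8,-80],[30,-12,-110],[30,-12,-115],[30,-12,-115]], "turn": [0,0,0,0,0], "fingers": [0.8,0.8,0.8,0.8,0.8]}}

```text
clock: 7.65
eef_pos: [456.5, -237.9, 196.6]
tool_rot: [3.137, -0.0, 0.95]
force: [0.6, -0.2, -0.2]
width: 68.4
```

```bash
cat >> look.py <<'E'
def faces(tag,levels,btn=True):
    for n in("top","side"):
        d=np.load(f"pics/{n}{tag}.npy"); C=cloud(n,d); o=1.5 if n=="side" else .4
        for nm,z,t,cx,cy,r in levels:
            m=(abs(C[...,2]-z-o)<t)&(np.hypot(C[...,0]-cx,C[...,1]-cy)<r)
            L=cv2.connectedComponentsWithStats(m.astype(np.uint8))
            if L[0]<2: print(n,nm,'none');continue
            k=1+np.argmax(L[2][1:,4]); P=C[L[1]==k]
            h=cv2.convexHull(P[:,:2].astype(np.float32)).reshape(-1,2)
            print(n,nm,len(P),'cent',cent(h)[0].round(1),'D',cent(h)[1].round(1),'rect',rect(P),'z',np.median(P[:,2]).round(1))
E
python3 - <<'E'
from look import *
go(505,-30,190,54.5)
look("top",6,[505,-30,80]);look("side",6,[505,-30,80])
faces(6,[("button",42,5,448,-268,40),("square",116,5,505,-30,50),("wheel",82,5,505,-30,50),("brick",48,5,513,-30,90)])
E
```

```text
clock 7.65 pos [ 456.5 -237.9  196.6] yawdeg 54.4 tilt [ 3.1368e+00 -4.0000e-04] w 68.4 F [ 0.6 -0.2 -0.2] q7 -0.34
slide [197.4 -81.4   6.3] turn -0.001
top 6 origin 228 185
side 6 origin 183 175
top button 40 cent [ 453.  -261.2] D 14.0 rect (array([ 453.5, -261.3]), 21.6, 9.5, -32.3) z 41.6
top square 415 cent [504.  -29.6] D 48.3 rect (array([504.1, -29.7]), 43.8, 43.6, 55.2) z 116.3
top wheel 249 cent [505.6 -32. ] D 64.3 rect (array([505.2, -31.9]), 64.2, 63.8, -45.0) z 82.1
top brick 457 cent [548.6 -23.8] D 64.9 rect (array([547. , -24.9]), 63.9, 56.9, -80.4) z 48.2
side button 339 cent [ 448.6 -268. ] D 30.6 rect (array([ 448.9, -267.8]), 30.6, 30.4, 27.7) z 43.6
side square 411 cent [506.3 -30.6] D 48.7 rect (array([506.3, -30.9]), 45.1, 42.8, 55.8) z 117.4
side wheel 152 cent [525.7 -45. ] D 29.7 rect (array([527.8, -44.4]), 48.7, 18.4, 50.4) z 83.6
side brick 526 cent [551.6 -30. ] D 63.4 rect (array([543. , -26.6]), 69.0, 64.6, 9.7) z 49.7
```

View pics/side6.png

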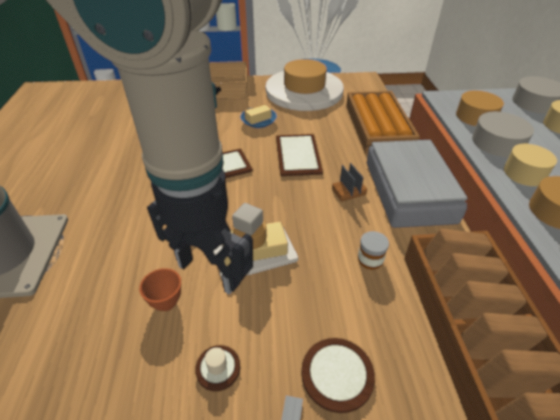

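The side view shows the button centred on its round board at (217,362), and the square cheese on the stack undisturbed at (248,218). On to the square.

>>> {"api": "play_rows", "payload": {"slide": [[40,-16,0],[95,-39,2],[150,-62,4],[185,-76,6],[197,-81,6]], "turn": [-0.01,-0.01,-0.01,-0.01,-0.01], "fingers": [0.8,0.8,0.8,0.8,0.8]}}

```text
clock: 8.38
eef_pos: [504.4, -28.0, 188.3]
tool_rot: [3.141, 0.0, 0.964]
force: [0.6, -0.1, -0.1]
width: 68.1
```

Run:
```python
from look import *
go(505.2,-30.1,85,55)
```

```text
clock 8.38 pos [504.4 -28.  188.3] yawdeg 55.2 tilt [3.1411e+00 3.0000e-04] w 68.1 F [ 0.6 -0.1 -0.1] q7 -0.76
slide [ -1.2   1.8 103.3] turn 0.004
```

>>> {"api": "play_rows", "payload": {"slide": [[-1,1.7,15],[-1,1.7,40],[-1,1.7,52],[-1,1.7,55]], "turn": [0,0,0,0], "fingers": [0.8,0.8,0.8,0.8]}}

```text
clock: 8.88
eef_pos: [504.2, -31.3, 132.1]
tool_rot: [-3.14, 0.002, 0.962]
force: [-0.2, 0.2, 0.1]
width: 68.1
```

Run:
```python
from look import *
go(505.2,-30.1,85,55)
```

```text
clock 8.88 pos [504.2 -31.3 132.1] yawdeg 55.1 tilt [-3.1403e+00  2.1000e-03] w 68.1 F [-0.2  0.2  0.1] q7 -0.78
slide [ 1.6  0.2 47.1] turn 0.002
```

>>> {"api": "play_rows", "payload": {"slide": [[0.8,0,15],[0.8,0,35],[0.8,0,44],[0.8,0,47],[0.8,0,47]], "turn": [0,0,0,0,0], "fingers": [0.8,0.8,0.8,0.8,0.8]}}

```text
clock: 9.5
eef_pos: [504.8, -30.7, 85.3]
tool_rot: [-3.141, 0.002, 0.962]
force: [-0.4, 0.3, 0.1]
width: 68.2
```

>>> {"api": "play_rows", "payload": {"slide": [[0,0,0],[0,0,0],[0,0,0],[0,0,0]], "turn": [0,0,0,0], "fingers": [0.65,0.5,0.4,0.3]}}

```text
clock: 10.0
eef_pos: [505.3, -30.7, 86.0]
tool_rot: [3.141, 0.001, 0.962]
force: [-0.2, -0.7, 6.5]
width: 42.8
```

Run:
```python
from look import *
go(505.2,-30.1,85,55)
look("side",7,[505,-30,100])
go(505.2,-30.1,155,55)
```

```text
clock 10.0 pos [505.3 -30.7  86. ] yawdeg 55.1 tilt [3.1414e+00 1.3000e-03] w 42.8 F [-0.2 -0.7  6.5] q7 -0.81
slide [ 0.4 -0.4  1. ] turn 0.002
side 7 origin 182 168
clock 10.05 pos [505.3 -30.7  86. ] yawdeg 55.1 tilt [3.1414e+00 1.2000e-03] w 43.2 F [-1.4 -0.1  5.3] q7 -0.81
slide [  0.3  -0.4 -69. ] turn 0.002
```

View pics/side7z.png

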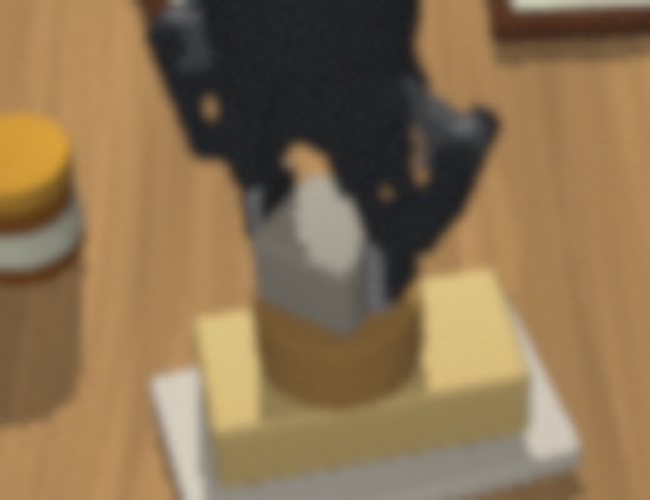

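>>> {"api": "play_rows", "payload": {"slide": [[0,0,-10],[0,0,-28],[0,0,-48],[0,0,-62],[0,0,-66]], "turn": [0,0,0,0,0], "fingers": [0.3,0.3,0.3,0.3,0.3]}}

```text
clock: 10.68
eef_pos: [505.9, -30.6, 153.0]
tool_rot: [3.14, 0.0, 0.961]
force: [-0.5, -0.1, -0.5]
width: 43.1
```

Run:
```python
from look import *
go(454.3,268.8,120,17.5)
```

```text
clock 10.68 pos [505.9 -30.6 153. ] yawdeg 55.1 tilt [3.14e+00 3.00e-04] w 43.1 F [-0.5 -0.1 -0.5] q7 -0.77
slide [ 216.  -213.7   32.6] turn 0.656
```

>>> {"api": "play_rows", "payload": {"slide": [[22,-22,0],[58,-57,0],[98,-97,0],[138,-136,5],[170,-168,15]], "turn": [0.08,0.22,0.36,0.5,0.62], "fingers": [0.3,0.3,0.3,0.3,0.3]}}

```text
clock: 11.3
eef_pos: [464.8, 207.4, 137.4]
tool_rot: [3.141, -0.001, 0.339]
force: [0.9, 1.1, -0.7]
width: 43.3
```

Run:
```python
from look import *
go(454.3,268.8,70,17.5)
```

```text
clock 11.3 pos [464.8 207.4 137.4] yawdeg 19.4 tilt [ 3.1405e+00 -1.1000e-03] w 43.3 F [ 0.9  1.1 -0.7] q7 -1.68
slide [ 10.4 -61.5  67.3] turn 0.034
```

>>> {"api": "play_rows", "payload": {"slide": [[5,-28,15],[9,-50,40],[10.4,-60,60],[10.4,-61.5,67],[10.4,-61.5,67]], "turn": [0.034,0.034,0.034,0.034,0.034], "fingers": [0.3,0.3,0.3,0.3,0.3]}}

```text
clock: 11.92
eef_pos: [454.0, 268.0, 70.0]
tool_rot: [3.14, 0.0, 0.304]
force: [-0.0, -0.5, 1.0]
width: 43.2
```

Run:
```python
from look import *
go(454.3,268.8,17,17.5)
look("side",8,[454,268,40]);look("top",8,[454,268,40])
go(454.3,268.8,17,17.5)
```

```text
clock 11.93 pos [454. 268.  70.] yawdeg 17.4 tilt [3.1397e+00 2.0000e-04] w 43.2 F [-0.  -0.5  1. ] q7 -1.81
slide [ 0.5 -0.8 53. ] turn -0.001
side 8 origin 161 103
top 8 origin 96 209
clock 12.03 pos [454.9 268.1  70.9] yawdeg 17.4 tilt [ 3.1403e+00 -1.9000e-03] w 43.1 F [-0.2 -0.2 -1. ] q7 -1.81
slide [-0.4 -0.9 53.9] turn -0.002
```

View pics/side8z.png

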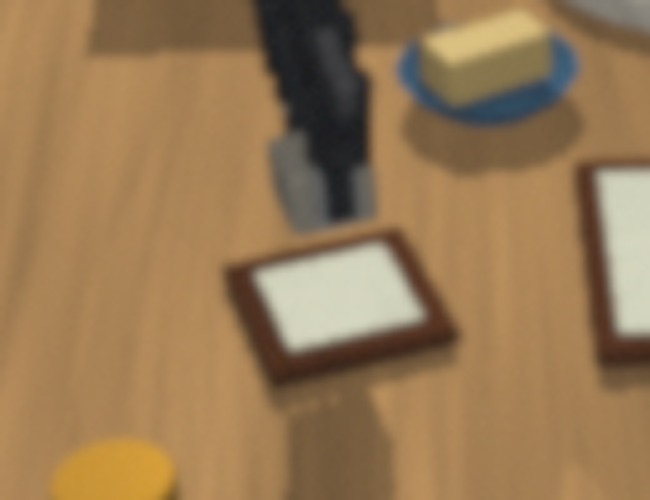

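>>> {"api": "play_rows", "payload": {"slide": [[0,-0.8,18],[0,-0.8,38],[0,-0.8,48],[0,-0.8,51.5],[0,-0.8,52]], "turn": [0,0,0,0,0], "fingers": [0.3,0.3,0.3,0.3,0.3]}}

```text
clock: 12.65
eef_pos: [455.1, 268.8, 19.3]
tool_rot: [3.14, -0.002, 0.303]
force: [0.6, 0.2, 0.3]
width: 43.2
```

Run:
```python
from look import *
go(454.3,268.8,16.3,17.5)
look("side",9,[454,268,40])
```

```text
clock 12.65 pos [455.1 268.8  19.3] yawdeg 17.4 tilt [ 3.1404e+00 -2.5000e-03] w 43.2 F [0.6 0.2 0.3] q7 -1.8
slide [-0.8 -0.2  3. ] turn -0.002
side 9 origin 161 103
```

View pics/side9z.png

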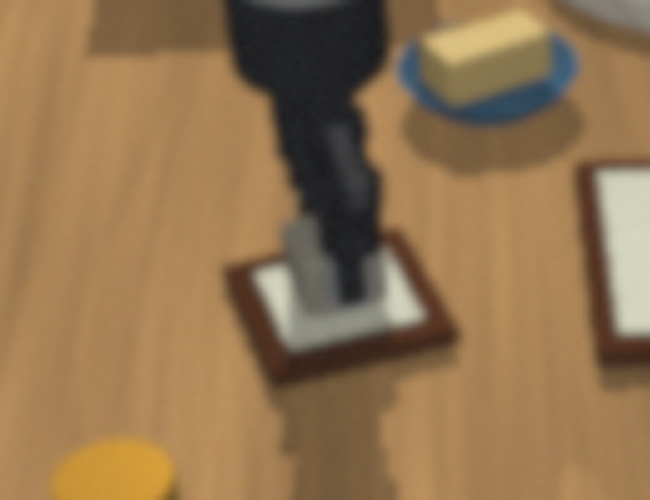

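>>> {"api": "play_rows", "payload": {"slide": [[-0.6,0,1],[-0.6,0,2],[-0.6,0,2.6],[-0.6,0,2.8]], "turn": [0,0,0,0], "fingers": [0.3,0.3,0.3,0.3]}}

```text
clock: 13.2
eef_pos: [454.5, 268.7, 16.5]
tool_rot: [3.14, -0.003, 0.303]
force: [0.8, -0.1, -0.6]
width: 42.8
```

>>> {"api": "play_rows", "payload": {"slide": [[0,0,0.5],[0,0,1],[0,0,1.2]], "turn": [0,0,0], "fingers": [0.3,0.3,0.3]}}

```text
clock: 13.58
eef_pos: [454.6, 268.8, 16.0]
tool_rot: [3.141, -0.003, 0.303]
force: [-1.6, -0.2, 9.2]
width: 43.2
```

Contact. Open the fingers and retreat straight up.

>>> {"api": "play_rows", "payload": {"slide": [[0,0,-0.5],[0,0,-0.5],[0,0,-2],[0,0,-25],[0,0,-70]], "turn": [0,0,0,0,0], "fingers": [0.5,0.8,0.8,1,1]}}

```text
clock: 14.2
eef_pos: [453.2, 268.1, 85.4]
tool_rot: [3.139, 0.001, 0.303]
force: [-0.3, 0.1, -0.6]
width: 85.3
```

Run:
```python
from look import *
go(506,-32,150,99)
```

```text
clock 14.2 pos [453.2 268.1  85.4] yawdeg 17.4 tilt [3.1395e+00 1.0000e-03] w 85.3 F [-0.3  0.1 -0.6] q7 -1.81
slide [-39.4 302.3 -63.9] turn -1.424
```

>>> {"api": "play_rows", "payload": {"slide": [[0,10,-50],[-5,40,-90],[-12,95,-105],[-20,150,-110],[-20,150,-110]], "turn": [0.05,0.1,0.147,0.147,0.147], "fingers": [1,1,1,1,1]}}

```text
clock: 14.82
eef_pos: [479.9, 113.7, 196.5]
tool_rot: [3.137, -0.0, 0.148]
force: [0.5, 1.1, -0.0]
width: 85.0
```

Run:
```python
from look import *
go(506,-32,140,9)
look("top",10,[505,-30,80]);look("side",10,[505,-30,80])
faces(10,[("sq",46,5,454,268,60),("wheel",82,5,505,-30,50),("brick",48,5,513,-30,90)])
```

```text
clock 14.82 pos [479.9 113.7 196.5] yawdeg 8.5 tilt [ 3.1369e+00 -3.0000e-04] w 85.0 F [ 0.5  1.1 -0. ] q7 -1.65
slide [  4.4 147.7  57.1] turn -0.009
top 10 origin 228 185
side 10 origin 183 175
top sq none
top wheel 692 cent [505.6 -32. ] D 64.3 rect (array([505.1, -31.8]), 64.1, 63.8, -44.6) z 82.5
top brick 456 cent [548.4 -23.8] D 65.0 rect (array([546.6, -25.1]), 63.6, 57.4, -81.0) z 48.3
side sq 193 cent [455.3 268.6] D 48.3 rect (array([455.3, 269. ]), 46.4, 42.9, -72.9) z 47.8
side wheel 713 cent [507.7 -33. ] D 65.1 rect (array([507.9, -33.3]), 65.5, 64.4, 70.5) z 83.8
side brick 938 cent [515.3 -31.3] D 101.4 rect (array([514.9, -31. ]), 126.6, 65.6, 9.5) z 49.7
```

View pics/side10.png

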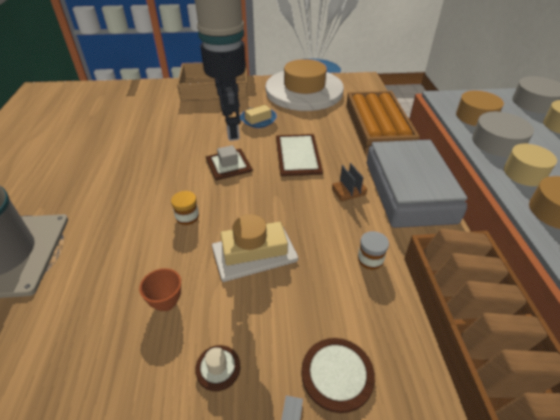

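View pics/top10.png

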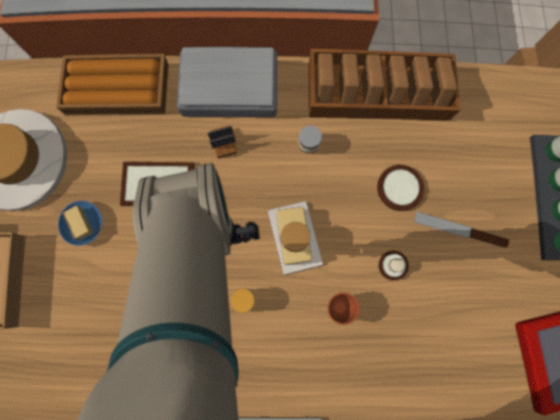

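The square is on its board, 1 mm and about 0.3° off against the same camera. On to the wheel at (506.6,-32.5).

>>> {"api": "play_rows", "payload": {"slide": [[1,30,0],[2,80,10],[3,125,30],[5,144,50],[5,148,57]], "turn": [-0.01,-0.01,-0.01,-0.01,-0.01], "fingers": [1,1,1,1,1]}}

```text
clock: 15.55
eef_pos: [506.3, -26.3, 137.7]
tool_rot: [3.141, 0.003, 0.165]
force: [-0.5, 0.3, 1.0]
width: 85.3
```

>>> {"api": "play_rows", "payload": {"slide": [[0,0,0],[0,0,0]], "turn": [0,0], "fingers": [1,1]}}

```text
clock: 15.8
eef_pos: [506.5, -24.3, 138.1]
tool_rot: [3.141, 0.002, 0.168]
force: [1.0, 0.5, -0.4]
width: 85.5
```

Run:
```python
from look import *
go(506.6,-32.5,47,9)
```

```text
clock 15.8 pos [506.5 -24.3 138.1] yawdeg 9.6 tilt [3.1413e+00 2.1000e-03] w 85.5 F [ 1.   0.5 -0.4] q7 -1.34
slide [-1.1  8.1 91.1] turn 0.011
```

>>> {"api": "play_rows", "payload": {"slide": [[-1,8,5],[-1,8,15],[-1,8,22],[-1,8,24]], "turn": [0.01,0.01,0.01,0.01], "fingers": [1,1,1,1]}}

```text
clock: 16.3
eef_pos: [506.3, -32.2, 113.4]
tool_rot: [-3.142, 0.003, 0.158]
force: [-0.1, 0.0, 0.1]
width: 85.6
```

Run:
```python
from look import *
go(506.6,-32.5,47,9)
look("side",11,[505,-30,100])
go(506.6,-32.5,47,9)
```

```text
clock 16.3 pos [506.3 -32.2 113.4] yawdeg 9.0 tilt [-3.1415  0.0035] w 85.6 F [-0.1  0.   0.1] q7 -1.33
slide [ 0.5  0.3 66.4] turn 0.001
side 11 origin 182 168
clock 16.35 pos [506.4 -32.2 113.4] yawdeg 9.0 tilt [-3.1416  0.0033] w 85.2 F [ 0.  -0.3  0.3] q7 -1.33
slide [ 0.4  0.3 66.4] turn 0.001
```

View pics/side11z.png

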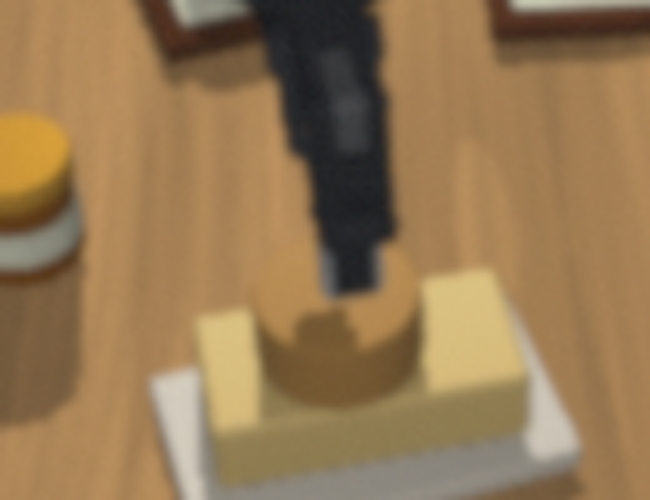

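>>> {"api": "play_rows", "payload": {"slide": [[0.3,0.3,15],[0.3,0.3,32],[0.3,0.3,42],[0.3,0.3,45]], "turn": [0,0,0,0], "fingers": [1,1,1,1]}}

```text
clock: 16.85
eef_pos: [506.1, -32.5, 67.5]
tool_rot: [-3.141, 0.005, 0.158]
force: [0.1, -0.5, 0.3]
width: 85.3
```

Run:
```python
from look import *
go(506.6,-32.5,47,9)
look("side",12,[505,-30,80])
print(proj("side",[[513,-74.7,82]]))
```

```text
clock 16.85 pos [506.1 -32.5  67.5] yawdeg 9.0 tilt [-3.1413  0.0047] w 85.3 F [ 0.1 -0.5  0.3] q7 -1.32
slide [ 0.6  0.1 20.5] turn 0.001
side 12 origin 183 175
[[252.77378911 242.51671286]]
```

View pics/side12z.png

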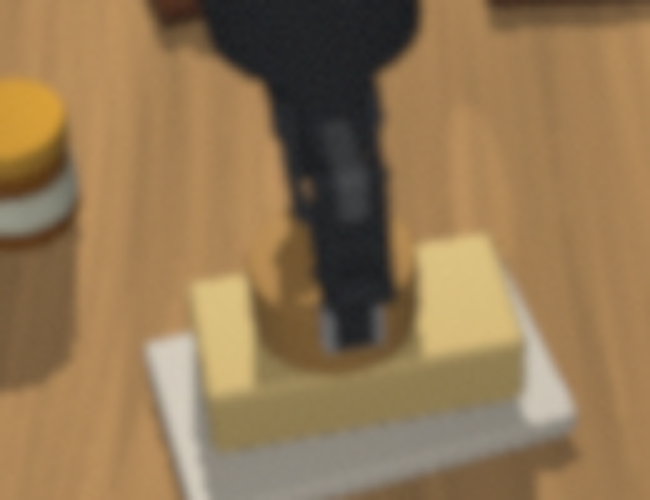

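>>> {"api": "play_rows", "payload": {"slide": [[0.3,0,8],[0.3,0,16],[0.3,0,19.5],[0.3,0,20.5],[0.3,0,20.5]], "turn": [0,0,0,0,0], "fingers": [1,1,1,1,1]}}

```text
clock: 17.52
eef_pos: [506.5, -32.5, 47.2]
tool_rot: [-3.141, 0.004, 0.158]
force: [0.6, -0.7, 0.2]
width: 85.0
```

>>> {"api": "play_rows", "payload": {"slide": [[0,0,0],[0,0,0],[0,0,0],[0,0,0]], "turn": [0,0,0,0], "fingers": [0.85,0.75,0.65,0.55]}}

```text
clock: 18.02
eef_pos: [506.7, -32.6, 47.8]
tool_rot: [-3.142, 0.004, 0.158]
force: [-1.2, -0.3, 5.1]
width: 64.8
```

Run:
```python
from look import *
go(506.6,-32.5,115,9)
```

```text
clock 18.02 pos [506.7 -32.6  47.8] yawdeg 9.0 tilt [-3.1416  0.0036] w 64.8 F [-1.2 -0.3  5.1] q7 -1.32
slide [ -0.3  -0.1 -67.2] turn 0.001
```

>>> {"api": "play_rows", "payload": {"slide": [[0,0,-8],[0,0,-22],[0,0,-40],[0,0,-52],[0,0,-56]], "turn": [0,0,0,0,0], "fingers": [0.55,0.55,0.55,0.55,0.55]}}

```text
clock: 18.65
eef_pos: [507.5, -32.5, 104.9]
tool_rot: [3.141, 0.002, 0.158]
force: [-0.0, -0.5, -2.0]
width: 64.4
```

Run:
```python
from look import *
go(636.4,-292,80,9)
look("side",13,[505,-30,100])
```

```text
clock 18.65 pos [507.5 -32.5 104.9] yawdeg 9.0 tilt [3.1413e+00 1.8000e-03] w 64.4 F [-0.  -0.5 -2. ] q7 -1.33
slide [ 86.6 276.6  24.9] turn 0.001
side 13 origin 182 168
```

View pics/side13z.png

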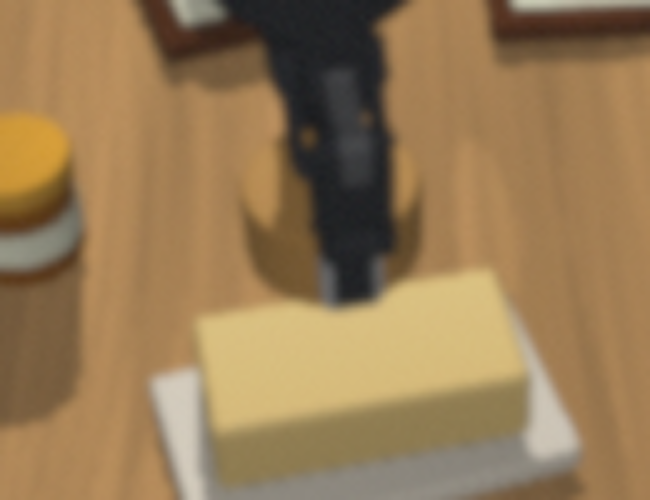

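>>> {"api": "play_rows", "payload": {"slide": [[9,30,0],[25,80,0],[43,138,0],[61,195,4],[76,243,10]], "turn": [0,0,0,0,0], "fingers": [0.55,0.55,0.55,0.55,0.55]}}

```text
clock: 19.32
eef_pos: [620.9, -263.1, 94.1]
tool_rot: [3.141, 0.002, 0.157]
force: [-0.2, 1.2, -0.6]
width: 64.6
```

Run:
```python
from look import *
go(636.4,-292,60,9)
look("top",14,[505,-30,40])
look("side",14,[505,-30,40])
faces(14,[("brick",48,5,513,-30,90)])
```

```text
clock 19.32 pos [ 620.9 -263.1   94.1] yawdeg 9.0 tilt [3.1411e+00 2.4000e-03] w 64.6 F [-0.2  1.2 -0.6] q7 -1.03
slide [10.9 30.9 34.1] turn -0.001
top 14 origin 227 188
side 14 origin 184 189
top brick 1525 cent [512.5 -30.5] D 100.7 rect (array([512.7, -30.5]), 126.1, 64.0, 8.9) z 48.3
side brick 1599 cent [515.2 -31.1] D 101.6 rect (array([514.9, -30.8]), 126.2, 65.6, 9.1) z 49.8
```

>>> {"api": "play_rows", "payload": {"slide": [[6,16,8],[10,27,20],[11,31,31],[11,31,34],[11,31,34]], "turn": [0,0,0,0,0], "fingers": [0.55,0.55,0.55,0.55,0.55]}}

```text
clock: 20.05
eef_pos: [635.8, -296.8, 59.1]
tool_rot: [3.137, 0.003, 0.151]
force: [-0.2, -0.5, -1.1]
width: 64.8
```

Run:
```python
from look import *
go(636.4,-292,13,9)
look("side",15,[636,-292,60])
go(636.4,-292,13,9)
```

```text
clock 20.05 pos [ 635.8 -296.8   59.1] yawdeg 8.7 tilt [3.1371 0.0032] w 64.8 F [-0.2 -0.5 -1.1] q7 -1.0
slide [ 1.5 -4.8 46.1] turn -0.006
side 15 origin 275 307
clock 20.1 pos [ 636.1 -297.    59.6] yawdeg 8.7 tilt [3.1365e+00 2.4000e-03] w 64.7 F [ 0.   0.3 -0.6] q7 -1.0
slide [ 1.2 -5.1 46.6] turn -0.006
```

View pics/side15z.png

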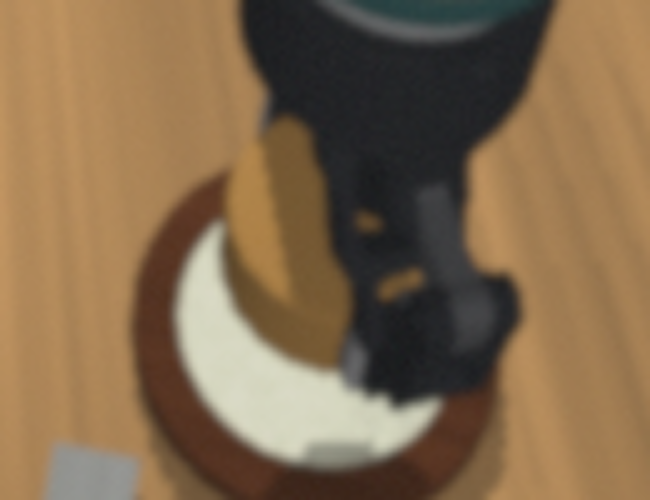

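>>> {"api": "play_rows", "payload": {"slide": [[0.5,-2.5,8],[1.2,-5,24],[1.2,-5,36],[1.2,-5,41],[1.2,-5,42]], "turn": [0,0,0,0,0], "fingers": [0.55,0.55,0.55,0.55,0.55]}}

```text
clock: 20.72
eef_pos: [636.1, -292.2, 16.9]
tool_rot: [3.137, 0.003, 0.151]
force: [-0.0, 0.6, -1.5]
width: 64.6
```

Run:
```python
from look import *
look("side",16,[636,-292,60])
go(636.4,-292,12.5,9)
```

```text
side 16 origin 275 307
clock 20.77 pos [ 636.4 -292.3   17.3] yawdeg 8.7 tilt [3.1364e+00 2.6000e-03] w 64.6 F [-0.   0.4 -1.9] q7 -1.01
slide [ 0.  -0.3  4.8] turn -0.006
```

View pics/side16z.png

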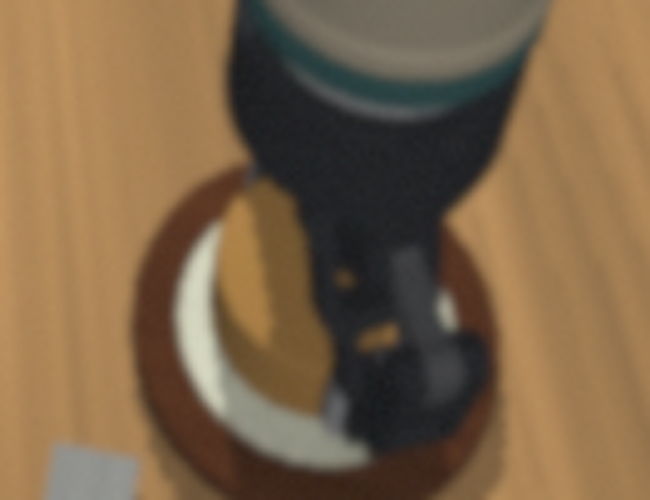

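>>> {"api": "play_rows", "payload": {"slide": [[0,0,2],[0,0,3.5],[0,0,4.3],[0,0,4.6]], "turn": [0,0,0,0], "fingers": [0.55,0.55,0.55,0.55]}}

```text
clock: 21.28
eef_pos: [636.4, -292.3, 12.7]
tool_rot: [3.136, 0.003, 0.151]
force: [-0.8, 1.0, -1.7]
width: 64.8
```

>>> {"api": "play_rows", "payload": {"slide": [[0,0,0.6],[0,0,1.2],[0,0,1.4]], "turn": [0,0,0], "fingers": [0.55,0.55,0.55]}}

```text
clock: 21.65
eef_pos: [636.5, -292.4, 12.1]
tool_rot: [3.136, 0.002, 0.151]
force: [-2.3, 0.5, 5.3]
width: 64.6
```

Contact at the expected height. Release.

>>> {"api": "play_rows", "payload": {"slide": [[0,0,-0.4],[0,0,-0.4],[0,0,-1],[0,0,-20],[0,0,-60]], "turn": [0,0,0,0,0], "fingers": [0.8,1,1,1,1]}}

```text
clock: 22.28
eef_pos: [635.5, -291.5, 71.9]
tool_rot: [3.138, 0.005, 0.151]
force: [0.0, 0.4, 0.9]
width: 85.2
```

>>> {"api": "play_rows", "payload": {"slide": [[0,-5,-40],[-10,-40,-65],[-25,-80,-70],[-42,-135,-70],[-50,-165,-70]], "turn": [0,0,0,0,0], "fingers": [1,1,1,1,1]}}

```text
clock: 22.9
eef_pos: [560.7, -132.5, 143.2]
tool_rot: [3.139, 0.004, 0.153]
force: [1.4, 0.1, 0.5]
width: 85.6
```

Run:
```python
from look import *
look("top",17,[505,-30,40])
look("side",17,[505,-30,40])
faces(17,[("wheel",46,5,636,-292,60),("button",42,5,448,-268,40),("brick",48,5,513,-30,90)])
go(513.8,-30.7,110,9)
```

```text
top 17 origin 227 188
side 17 origin 184 189
top wheel none
top button none
top brick 1525 cent [512.7 -30.5] D 100.8 rect (array([512.8, -30.5]), 126.1, 64.1, 9.0) z 48.4
side wheel 1473 cent [ 636.7 -291.6] D 65.0 rect (array([ 636.8, -291.6]), 65.0, 64.6, 32.7) z 47.8
side button 336 cent [ 448.7 -267.8] D 30.6 rect (array([ 448.8, -267.8]), 30.6, 30.1, -21.9) z 43.6
side brick 1435 cent [508.5 -32.1] D 96.5 rect (array([509.2, -32.2]), 115.1, 65.5, 9.7) z 49.8
clock 23.0 pos [ 560.7 -130.9  143. ] yawdeg 9.0 tilt [3.1408 0.0048] w 85.4 F [ 0.7  0.2 -0.5] q7 -1.2
slide [ -30.6 -106.3   33.1] turn -0.0
```

View pics/side17.png

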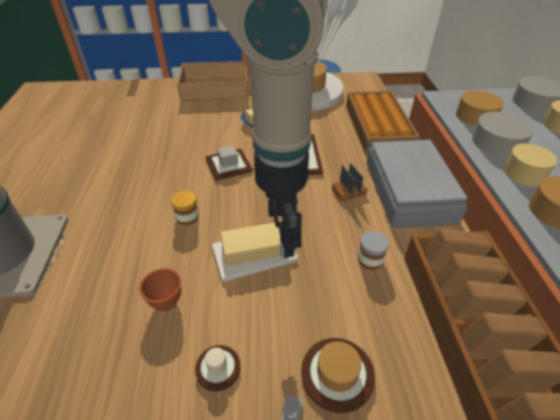

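The wheel is centred to within 1 mm in the side view. Now the brick.

>>> {"api": "play_rows", "payload": {"slide": [[-8,-25,0],[-20,-70,8],[-29,-98,22],[-31,-106,32],[-31,-106,33]], "turn": [0,0,0,0,0], "fingers": [1,1,1,1,1]}}

```text
clock: 23.62
eef_pos: [514.1, -31.9, 110.0]
tool_rot: [3.14, 0.004, 0.156]
force: [0.9, -0.5, -0.5]
width: 85.1
```

Run:
```python
from look import *
look("side",18,[505,-30,60])
go(513.8,-30.7,11,9)
```

```text
side 18 origin 183 183
clock 23.68 pos [514.5 -32.6 110.2] yawdeg 8.9 tilt [3.1395 0.0038] w 85.4 F [ 0.8  0.1 -0.5] q7 -1.35
slide [ 0.  -2.2 99.2] turn -0.002
```

View pics/side18z.png

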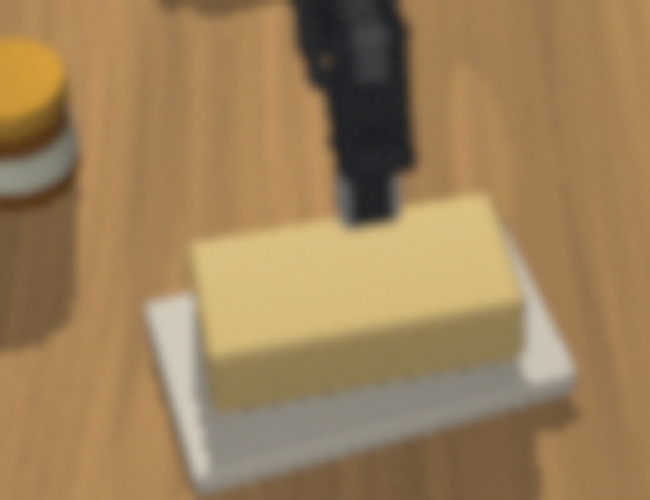

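>>> {"api": "play_rows", "payload": {"slide": [[0,-1.5,20],[0,-2,45],[0,-2,62],[0,-2,68],[0,-2,69]], "turn": [0,0,0,0,0], "fingers": [1,1,1,1,1]}}

```text
clock: 24.3
eef_pos: [514.2, -31.3, 41.2]
tool_rot: [3.139, 0.004, 0.155]
force: [1.1, 0.2, -1.0]
width: 85.7
```

Run:
```python
from look import *
look("side",19,[505,-30,60])
go(513.8,-30.7,11,9)
```

```text
side 19 origin 183 183
clock 24.35 pos [514.3 -31.1  41.4] yawdeg 8.9 tilt [3.1393 0.0032] w 85.5 F [ 0.2 -0.2  0.3] q7 -1.35
slide [-0.4 -0.6 30.4] turn -0.002
```

View pics/side19z.png

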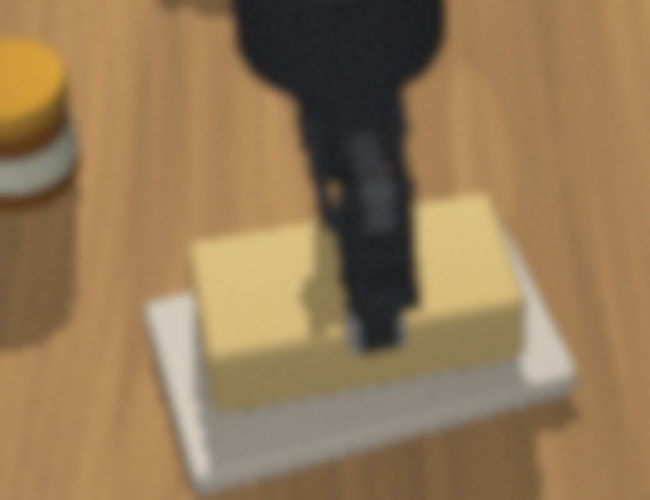

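>>> {"api": "play_rows", "payload": {"slide": [[-0.3,-0.5,12],[-0.3,-0.5,23],[-0.3,-0.5,28],[-0.3,-0.5,29.5],[-0.3,-0.5,30]], "turn": [0,0,0,0,0], "fingers": [1,1,1,1,1]}}

```text
clock: 24.98
eef_pos: [513.9, -30.8, 11.4]
tool_rot: [3.139, 0.003, 0.155]
force: [0.7, 0.7, 1.2]
width: 85.9
```

>>> {"api": "play_rows", "payload": {"slide": [[0,0,0],[0,0,0],[0,0,0],[0,0,0]], "turn": [0,0,0,0], "fingers": [0.85,0.75,0.65,0.5]}}

```text
clock: 25.48
eef_pos: [514.2, -31.1, 11.9]
tool_rot: [3.139, 0.002, 0.155]
force: [-0.4, -1.5, 5.6]
width: 63.2
```

Run:
```python
from look import *
go(513.8,-30.7,81,9)
```

```text
clock 25.48 pos [514.2 -31.1  11.9] yawdeg 8.9 tilt [3.1388e+00 2.5000e-03] w 63.2 F [-0.4 -1.5  5.6] q7 -1.35
slide [ -0.5  -0.3 -69.1] turn -0.002
```

>>> {"api": "play_rows", "payload": {"slide": [[0,0,-8],[0,0,-24],[0,0,-46],[0,0,-64],[0,0,-70]], "turn": [0,0,0,0,0], "fingers": [0.5,0.5,0.5,0.5,0.5]}}

```text
clock: 26.1
eef_pos: [515.1, -30.8, 83.6]
tool_rot: [3.138, 0.0, 0.155]
force: [0.0, 0.4, -2.8]
width: 63.1
```

Run:
```python
from look import *
look("side",20,[505,-30,60])
go(639,299,85,89.8)
```

```text
side 20 origin 183 183
clock 26.15 pos [515.1 -30.8  83.6] yawdeg 8.9 tilt [3.1385e+00 1.0000e-04] w 63.4 F [-0.3 -0.1 -2.1] q7 -1.35
slide [ 173.3 -306.8   -2.3] turn -1.413
```

View pics/side20z.png

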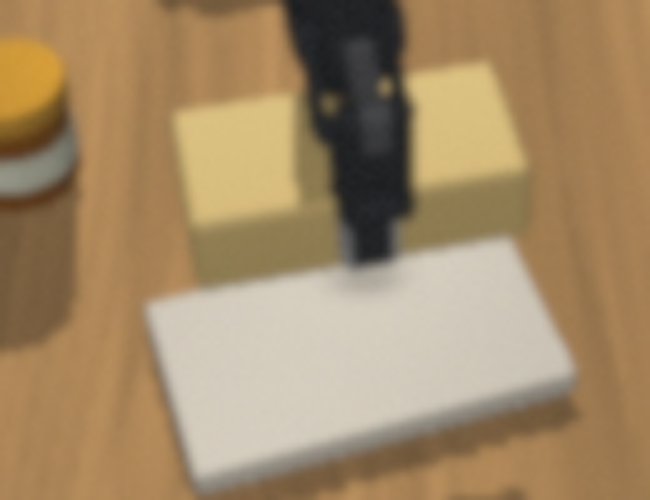

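>>> {"api": "play_rows", "payload": {"slide": [[8,-15,-2],[25,-45,-6],[46,-82,-8],[68,-120,-8],[88,-156,-8]], "turn": [-0.06,-0.18,-0.32,-0.47,-0.6], "fingers": [0.5,0.5,0.5,0.5,0.5]}}

```text
clock: 26.78
eef_pos: [578.0, 140.1, 90.5]
tool_rot: [3.14, 0.002, 0.763]
force: [1.1, 0.0, -3.3]
width: 63.1
```

Run:
```python
from look import *
go(639,299,85,89.8)
```

```text
clock 26.77 pos [578.  140.1  90.5] yawdeg 43.7 tilt [3.1402e+00 2.0000e-03] w 63.1 F [ 1.1  0.  -3.3] q7 -1.18
slide [154.  -72.7   5.1] turn -0.805
```

>>> {"api": "play_rows", "payload": {"slide": [[30,-14,0],[65,-31,0],[100,-47,0],[130,-62,0],[150,-71,2]], "turn": [-0.16,-0.33,-0.5,-0.66,-0.77], "fingers": [0.5,0.5,0.5,0.5,0.5]}}

```text
clock: 27.4
eef_pos: [636.5, 298.9, 87.2]
tool_rot: [-3.14, 0.001, 1.541]
force: [-0.5, 1.3, -2.6]
width: 62.8
```

Run:
```python
from look import *
go(639,299,60,89.8)
```

```text
clock 27.4 pos [636.5 298.9  87.2] yawdeg 88.3 tilt [-3.1399e+00  7.0000e-04] w 62.8 F [-0.5  1.3 -2.6] q7 -0.74
slide [ 0.2  2.6 27.2] turn -0.026
```

>>> {"api": "play_rows", "payload": {"slide": [[0.2,2.2,6],[0.2,2.2,18],[0.2,2.2,25],[0.2,2.2,27]], "turn": [-0.024,-0.024,-0.024,-0.024], "fingers": [0.5,0.5,0.5,0.5]}}

```text
clock: 27.9
eef_pos: [638.1, 297.6, 59.2]
tool_rot: [-3.138, 0.002, 1.564]
force: [-0.4, 0.4, -2.7]
width: 63.1
```

Run:
```python
from look import *
look("side",21,[639,299,50])
faces(21,[("brick",96,7,639,299,100)])
go(639,299,13,89.8)
```

```text
side 21 origin 232 90Traceback (most recent call last):
  File "<stdin>", line 3, in <module>
  File "look.py", line 10, in faces
    d=np.load(f"pics/{n}{tag}.npy"); C=cloud(n,d); o=1.5 if n=="side" else .4
    fid = stack.enter_context(open(os.fspath(file), "rb"))
                              ~~~~^^^^^^^^^^^^^^^^^^^^^^^
FileNotFoundError: [Errno 2] No such file or directory: 'pics/top21.npy'
```

View pics/side21z.png

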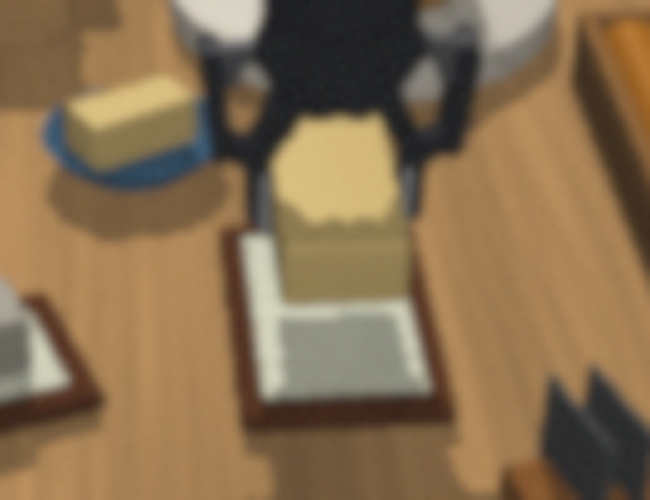

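Run:
```python
from look import *
go(639,299,13,89.8)
```

```text
clock 27.95 pos [638.3 298.   59.5] yawdeg 89.6 tilt [-3.1389e+00  1.7000e-03] w 63.2 F [ 1.  -0.7 -2.4] q7 -0.72
slide [ 1.1  0.8 46.5] turn -0.003
```

>>> {"api": "play_rows", "payload": {"slide": [[1.1,0.8,12],[1.1,0.8,28],[1.1,0.8,38],[1.1,0.8,42],[1.1,0.8,42]], "turn": [-0.003,-0.003,-0.003,-0.003,-0.003], "fingers": [0.5,0.5,0.5,0.5,0.5]}}

```text
clock: 28.58
eef_pos: [638.8, 299.0, 17.0]
tool_rot: [-3.138, 0.002, 1.567]
force: [-0.6, 0.0, -2.4]
width: 63.2
```

Run:
```python
from look import *
look("side",22,[639,299,50])
im=cv2.imread("pics/side22.png")
go(639,299,12,89.8)
```

```text
side 22 origin 232 90
clock 28.62 pos [639.2 299.2  17.6] yawdeg 89.8 tilt [-3.1392e+00  1.5000e-03] w 63.3 F [ 1.   0.6 -1.7] q7 -0.74
slide [-0.2 -0.2  5.6] turn -0.0
```

View pics/side22z.png

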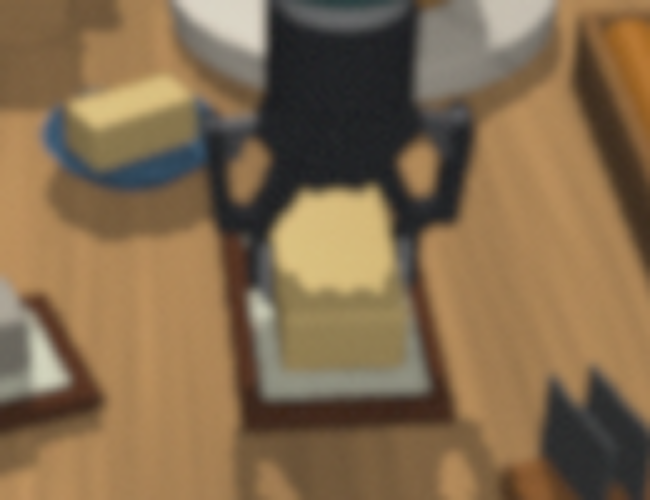

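>>> {"api": "play_rows", "payload": {"slide": [[0,0,2],[0,0,3.8],[0,0,4.8],[0,0,5.2]], "turn": [0,0,0,0], "fingers": [0.5,0.5,0.5,0.5]}}

```text
clock: 29.12
eef_pos: [639.1, 299.2, 12.3]
tool_rot: [-3.139, 0.002, 1.567]
force: [0.8, 0.4, -2.5]
width: 63.3
```

>>> {"api": "play_rows", "payload": {"slide": [[0,0,0.6],[0,0,1.1],[0,0,1.3]], "turn": [0,0,0], "fingers": [0.5,0.5,0.5]}}

```text
clock: 29.5
eef_pos: [639.1, 299.2, 12.2]
tool_rot: [-3.139, 0.002, 1.567]
force: [-3.4, -2.6, 6.9]
width: 63.0
```

Contact. Release and back away.

>>> {"api": "play_rows", "payload": {"slide": [[0,0,-0.4],[0,0,-0.4],[0,0,-1],[0,0,-20],[0,0,-60]], "turn": [0,0,0,0,0], "fingers": [0.85,1,1,1,1]}}

```text
clock: 30.12
eef_pos: [638.2, 298.7, 72.0]
tool_rot: [-3.136, 0.003, 1.567]
force: [0.3, -0.5, -0.0]
width: 85.6
```

>>> {"api": "play_rows", "payload": {"slide": [[0,0,-40],[-20,0,-90],[-75,10,-110],[-135,30,-110],[-190,50,-110]], "turn": [0,0,0,0,0], "fingers": [1,1,1,1,1]}}

```text
clock: 30.75
eef_pos: [689.0, 106.9, 184.7]
tool_rot: [-3.139, 0.003, 1.567]
force: [1.1, 0.9, -0.0]
width: 85.6
```

>>> {"api": "play_rows", "payload": {"slide": [[-50,15,0],[-110,30,0],[-160,40,0],[-190,45,0],[-200,45,0]], "turn": [0,0,0,0,0], "fingers": [1,1,1,1,1]}}

```text
clock: 31.38
eef_pos: [733.5, -96.5, 186.3]
tool_rot: [-3.141, 0.005, 1.563]
force: [-0.5, -0.1, 0.0]
width: 85.1
```

Run:
```python
from look import *
a=look("top",23,[505,-30,40])
b=look("side",23,[505,-30,40])
faces(23,[("brick",48,5,639,299,100),("sq",46,5,454,268,60),("wheel",46,5,636,-292,60),("button",42,5,448,-268,40),("jn",58,5,367,79,40),("jf",58,5,740,-70,40)])
faces(0,[("jn",58,5,367,79,40),("jf",58,5,740,-70,40)])
go(639,299,12,89.8)
```

```text
top 23 origin 227 188
side 23 origin 184 189
top brick 1387 cent [636.7 297.8] D 100.2 rect (array([636.4, 297.6]), 124.9, 64.9, -89.7) z 47.9
top sq 360 cent [452.8 268.3] D 48.1 rect (array([452.9, 268.5]), 44.7, 43.0, 15.9) z 46.1
top wheel none
top button none
top jn 473 cent [364.7  81.2] D 52.4 rect (array([365. ,  81.1]), 52.3, 51.0, 0.7) z 58.2
top jf 398 cent [742.7 -68.4] D 52.8 rect (array([742.2, -68.6]), 53.6, 51.7, 0.4) z 58.1
side brick 694 cent [640.3 297.8] D 100.4 rect (array([640.6, 298.7]), 129.2, 64.2, 89.8) z 49.9
side sq 190 cent [455.7 268.3] D 48.0 rect (array([455.5, 268.3]), 47.0, 41.6, -73.4) z 47.8
side wheel 1470 cent [ 636.6 -291.5] D 64.8 rect (array([ 636.7, -291.7]), 64.6, 64.4, 11.8) z 47.8
side button 334 cent [ 448.6 -267.8] D 30.8 rect (array([ 448.7, -267.7]), 30.8, 30.6, -63.4) z 43.7
side jn 369 cent [367.7  82.6] D 53.1 rect (array([368.1,  82.5]), 53.2, 52.3, 78.4) z 59.7
side jf 490 cent [746.  -68.6] D 52.8 rect (array([745.8, -68.7]), 52.9, 51.5, 77.8) z 59.9
top jn 469 cent [364.7  81.1] D 52.2 rect (array([365.,  81.]), 52.4, 50.8, 1.6) z 58.3
top jf 398 cent [742.3 -68.3] D 52.8 rect (array([741.6, -68.6]), 53.6, 51.7, -1.6) z 58.1
side jn 367 cent [367.5  83. ] D 53.0 rect (array([367.3,  82.6]), 52.7, 51.9, -26.2) z 59.7
side jf 495 cent [746.1 -68.8] D 52.7 rect (array([746.1, -68.5]), 53.0, 52.3, -70.3) z 59.9
clock 31.48 pos [733.2 -93.8 186. ] yawdeg 89.7 tilt [-3.1399e+00  3.1000e-03] w 85.4 F [-0.2  0.5 -0.5] q7 -0.12
slide [392.9 -95.8 172.9] turn -0.001
```

View pics/side23.png

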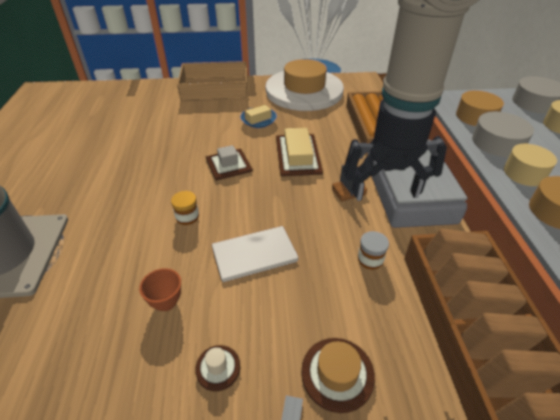

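View pics/top23.png

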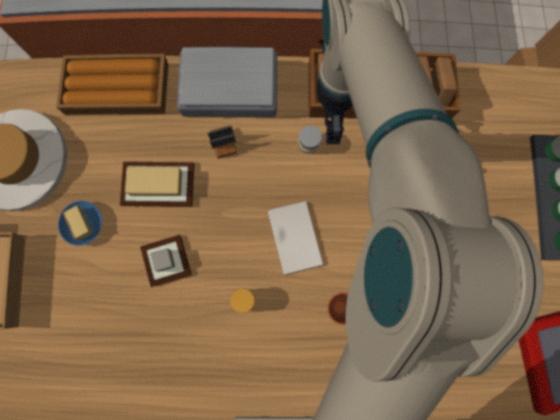

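Run:
```python
from h import *
im=cv2.imread("pics/top23.png")[155:290,110:205]
cv2.imwrite("pics/z23.png",cv2.resize(im,None,fx=4.4,fy=4.4,interpolation=cv2.INTER_CUBIC))
# grey square contour in top image
im=cv2.imread("pics/top23.png"); s=6
c=cv2.resize(im[240:282,143:188],None,fx=s,fy=s,interpolation=cv2.INTER_CUBIC)
r=c.astype(int); 
uv=proj("top",[[453,268,46]])[0]; print(uv,im[int(uv[1])-2:int(uv[1])+3,int(uv[0])].tolist())
for lo,hi in((95,165),(100,160)):
    m=((r[...,2]>lo)&(r[...,2]<hi)&(r[...,2]-r[...,0]<22)).astype(np.uint8)
    m=cv2.morphologyEx(m,cv2.MORPH_OPEN,np.ones((25,25)))
    k=max(cv2.findContours(m,0,1)[0],key=cv2.contourArea).reshape(-1,2)
    P=atz("top",(k+.5)/s-.5+[143,240],46); print(rect(P))
```

```text
[160.89817742 259.30380942] [[122, 134, 138], [121, 132, 137], [124, 136, 141], [121, 134, 139], [118, 131, 136]]
(array([450.6, 268.2]), 49.2, 42.1, 15.9)
(array([451.3, 268.1]), 46.8, 40.7, 15.6)
```

View pics/z23.png

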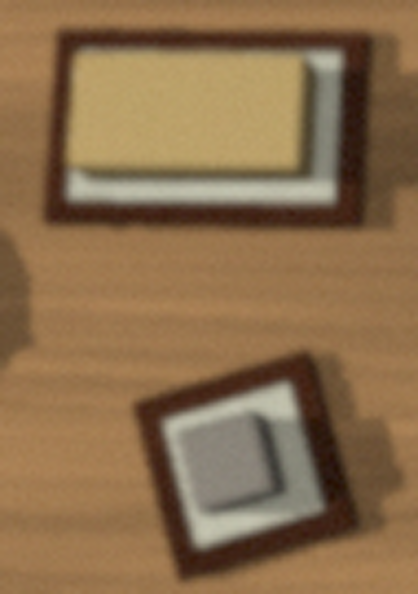

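Run:
```python
from cell import ctrl
print(ctrl.finish_job())
```

```text
the job is handed in; nothing more can be done
None
```

I took the stack apart from the top down and set all four cheeses upright on the papers of their own boards. The order was button, square, wheel, brick, and I handed the job in at about 31.5 s.

**Checks before hand-in:**
- **Position:** each cheese was within about 1–2 mm of its paper's middle, comparing cheese and paper in the same camera. The exception is the brick along its length in the side view, which read about 2.4 mm off; there the far end was not well seen. The top view put the brick within 1.5 mm.
- **Alignment:** the brick was within about 0.5° of its board. The square was released at 17.4° against a board at 17.5°. Later camera fits put it 1–1.5° off, but those fits are noisy.
- **Heights:** all four tops read at the heights expected for flat, upright cheeses on their boards.
- **Jars:** both had moved no more than the 0.5 mm measurement scatter between the first and last pictures.
- **Robot:** the gripper was open and touching nothing, with its fingertips well above the far jar. The highest force in any move report was about 9 N, when a cheese touched down.

**Disagreements:** the two cameras differ by about 2 mm from each other in position, within the stated calibration. The button and wheel were hidden by the arm in the last top view, so I checked them only from the side.

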